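Build up the filter seat on the vacuum flask

TASK

Set up the filtration: on the flask with the green collar, nest the tapered sleeves one at a time, the large blue one in the flask's mouth, then the medium yellow one in it, then the small red one in that, and last the white crucible on top, all upright. Let each cone settle loosely in its seat without pressing it home, or it jams. Leave the orange-collared flask empty and do not shift the little amber jar.

Things in the scene. Friction and masses are not known exactly. Their poses are not given: they have to be found in the camera images.
- flask_green: filter flask with GREEN neck collar, fixed: conical green glass, dark round base 124 mm across, 10 mm thick side nozzle at 76 mm height, reaching 73 mm from the axis along +x. Origin: centre of underside, z up. 110 mm tall; collar 76 mm across; mouth at the top 58 mm wide, narrowing 1 mm in radius per 4 mm depth. The seated large sleeve has its origin 93.5 mm above this origin.
- flask_orange: a second fixed flask of the same shape and size with an ORANGE neck collar and amber glass; not to be used. Origin and axes as for the green one.
- sleeve_large: LARGE BLUE tapered sleeve, about 90 g, upright, small end down. Origin: centre of underside, z up. 44 mm tall: upper half (22 to 44 mm) a cylindrical grip band 66 mm across, below it a cone 60 mm narrowing to 49 mm at the underside. Bore 49 mm wide at the top, narrowing 1 mm in radius per 4 mm depth. Seats 17 mm deep, its band's lower edge 5 mm above the flask's rim.
- sleeve_medium: MEDIUM YELLOW tapered sleeve, about 70 g, upright, same shape and taper: 44 mm tall, grip band (22 to 44 mm) 57 mm across, cone 51 narrowing to 40 mm, bore 40 mm wide at the top. Origin: centre of underside, z up. Seated, its origin is 27 mm above the large sleeve's. All the parts are hard; let go a few mm above its seat, a part settles and centres itself.
- sleeve_small: SMALL RED tapered sleeve, about 50 g, upright, same shape and taper: 44 mm tall, grip band (22 to 44 mm) 48 mm across, cone 42 narrowing to 31 mm, bore 31 mm wide at the top. Origin: centre of underside, z up. Seated, its origin is 27 mm above the medium sleeve's. Over 40 N of wall contact between nested parts (a push down of some 20 N) counts as jammed.
- crucible: WHITE porcelain filter crucible, a small cup, about 45 g, upright, 42 mm tall: upper half (22 to 42 mm) a cylindrical rim band 39 mm across, wall 3 to 5 mm, below it a cone 33 narrowing to 22 mm at the underside. Origin: centre of underside, z up. Seated, its origin is 27 mm above the small sleeve's.
- jar: small closed amber glass jar with a black lid, 48 mm across, 55 mm tall, loose, standing among the sleeves; a bystander. Origin: centre of its underside, z up.
Not all that is in view belongs to the job. Several things have the shape of the sleeve_small; the one meant has the colours described above.

How it is judged:
By the outcome, as a careful person would: the job done as asked, in the order asked, and still so for the second after the job is handed in, with the robot touching nothing.
It also fails if it takes over 120 s, if anything falls off the work surface, if the arm or the gripper's body presses on something with over 40 N, if the wrist force passes 120 N, or if a joint passes its speed limit or range.

ROBOT

A 6-joint arm with a two-finger parallel gripper is mounted at the origin on the work surface. World frame = base frame: x ahead of the robot, y to its left, z up, the work surface at z = 0. Lengths are in m, angles in rad, forces in N, time in s.
With the tool pointing down it reaches from about 0.25 to 0.725 m from the base axis. Payload 4 kg.
Tool frame: the origin (TCP) lies on the centre line of the jaws, within the pads' length; the fingertips stand ahead of it and the grasp point (between the pads) lies 3 mm ahead of it (bot.tcp_to_tips is the z of the fingertips in the tool frame, in m); z points along the fingers, y is the line along which they close (so a half turn about z gives the same grasp; the last joint's range is limited). The gripper opens to 85 mm and grips with 20 to 120 N. Pads are 22 mm wide; open, the fingers measure 114 mm over their backs; the gripper's body (76 mm by 85 mm) begins 54 mm behind the grasp point. The pads swing forward as they close: fully open they stand 13 mm farther back than shut.
Start: joints at [-1.309, 0.241, 0.005, 1.335, 0, 1.571], TCP at [0.129, -0.483, 0.253] pointing down, gripper open.
Joint ranges: [-2.72, 2.72], [-1.05, 1.87], [-1.09, 1.28], [-1.99, 2.15], [-1.42, 1.44], [-3.14, 3.14]. Speed limits (rad/s): [2.79, 2.79, 3.14, 3.14, 3.14, 3.14].

INTERFACE

Orientations are given as a unit quaternion [x, y, z, w].
In Python, from workcell import telemetry, camera, camera_params, ticket, boxes_of, cut_out, spot_point, bot gives the robot as it stands.
- The arm moves only by the shell command python3 -m creep 'ROWS'. ROWS is text: rows parted by semicolons, each of 5 numbers parted by spaces: the opening, from 0 (shut) to 1 (fully open), then the shift along the tool's x, y, z in units of 150 mm (1.0 is 150 mm), then the turn about the tool's z in units of 180 degrees (1.0 is 180 degrees). In form: claw x y z turn; .... A call has 1 to 12 rows; each row is the pose to reach, as a shift and turn from the pose commanded when the call began, along the tool's axes at that moment, turning the shorter way round; what a row does not reach only later rows make up. A row lasts 1/8 s, in which the tool goes at most 62.5 mm and 10.7 degrees, less where a joint would pass 70% of its speed; a pose out of reach is approached as far as the arm can. A call with a number of a shift or a turn outside -1 to 1 is refused whole. A call with a gripper value outside its range is refused whole. The fingers move at their own pace and stop on an object; the grip force is fixed at half the most. Time passes only in rows, so rows that repeat a pose let the fingers close. It gives the time, the measured TCP pose, the force, the opening and the grip force at its end, in the units of the state.
- telemetry.get_obs(): the state, without advancing time (a new reading comes with each control period).
- camera(name): name is "side" or "top"; returns the picture (480x640x3 uint8, red, green, blue); there is no depth.
- camera_params(name): a dict with "camera_matrix" (3x3 intrinsics, pixels), "eye" and "attitude" of the camera in the world. Camera axes: x right, y down, z forward; pixel columns grow to the right and rows downward; lengths in m; the calibration is good to about 2 mm. A picture is of the moment at which its call begins. camera_params takes no time and is no camera call.
- ticket.job_done(): hands the job in; it is judged then, once.
Trained networks look in the newest picture that a camera, given by its name, has taken for a name from the list of things; names that differ only in an ending like _2 or _b are one class to them, and where a whole thing is asked for, a point or a joint stands for the part that bears it (a point fixed in the world has none). Each returns a list of dicts, best first, with "conf" (0 to 1); they miss things now and then, are a little off and sometimes report something else, mostly with a low value. They report only what shows in the picture. A call takes as long as a camera call. They do not tell look-alikes from the thing itself.
- boxes_of(thing, camera): "at" ([x, y, z] in m, in world coordinates, good to about 4 mm: the middle of the surface that is visible of it).
- cut_out(thing, camera): "pixels" (480x640 bool, what is visible of it).
- spot_point(thing, camera): "at" ([x, y, z] in m, in world coordinates, good to about 4 mm: a listed point, or the origin of a listed thing).
The state is a dict: "clock": time; "joint_pos": joint angles; "joint_vel": joint speeds; "tau": joint torques, N m; "eef_pos": TCP position; "tool_rot": TCP orientation; "ft_force": force on the tool from outside, world axes, zero at the start; "ft_torque": the same for the moment, N m; "grip_width": finger opening in m; "grasp_force": force on a finger pad.
Only numpy, scipy, OpenCV 4.12 (cv2) and the standard library are available. Lean on these libraries where they do the work, as an engineer would, in place of code of your own. Each camera call takes 0.05 s, during which the arm holds its last target. There are 200 camera calls.

## Working session

There is one attempt and no reset: what is moved stays moved. The work goes in short steps, Python scripts to look and compute and a shell command to move; the robot and the scene stay as the last step left them, time stands still between calls to the robot, and variables do not carry over. Pictures are saved under pics/ and viewed, at most 14 in all, crops included, and the job is handed in when it is done.

```bash
mkdir -p pics; ls
python3 - <<'E'
from workcell import *
import cv2,numpy as np
for n in("top","side"):
    cv2.imwrite(f"pics/{n}0.png",camera(n)[:,:,::-1]); p=camera_params(n); print(n,p)
for t in["flask_green","flask_orange","sleeve_large","sleeve_medium","sleeve_small","crucible","jar"]:
    for n in("top","side"):
        print(t,n,[(np.round(d["at"],3).tolist(),round(d["conf"],2)) for d in spot_point(t,n)])
o=telemetry.get_obs();print({k:np.round(v,3) for k,v in o.items()},bot.tcp_to_tips)
E
```

```text
pics
top {'camera_matrix': array([[538.13161603,   0.        , 321.10662849],
       [  0.        , 538.13161603, 240.57680136],
       [  0.        ,   0.        ,   1.        ]]), 'eye': array([0.40985451, 0.02075408, 0.99498051]), 'attitude': array([-0.7036821 ,  0.70802951, -0.04839899,  0.03439846])}
side {'camera_matrix': array([[524.83506783,   0.        , 317.16409445],
       [  0.        , 524.83506783, 230.41064354],
       [  0.        ,   0.        ,   1.        ]]), 'eye': array([ 0.25764305, -0.5758298 ,  0.71977881]), 'attitude': array([ 0.90618402, -0.18441672,  0.07888352, -0.37228803])}
flask_green top [([0.656, -0.221, 0.001], 0.63)]
flask_green side []
flask_orange top [([0.616, 0.224, -0.0], 0.94)]
flask_orange side [([0.611, 0.223, -0.003], 0.94)]
sleeve_large top [([0.485, -0.065, -0.0], 0.95)]
sleeve_large side [([0.487, -0.062, 0.0], 0.91), ([0.659, -0.218, -0.003], 0.38)]
sleeve_medium top [([0.457, -0.256, -0.007], 0.75)]
sleeve_medium side [([0.456, -0.256, 0.001], 0.62)]
sleeve_small top [([0.624, -0.009, -0.001], 0.98), ([0.45, -0.16, -0.005], 0.81), ([
[... 229 characters left out ...]
 -0.003], 0.73)]
crucible side [([0.431, 0.271, -0.001], 0.58)]
jar top [([0.476, 0.117, 0.0], 0.84)]
jar side [([0.475, 0.12, 0.003], 0.84), ([0.615, 0.219, -0.003], 0.47)]
{'clock': np.float64(0.8), 'joint_pos': array([-1.309,  0.241,  0.005,  1.335, -0.   ,  1.571]), 'joint_vel': array([ 0.001, -0.   , -0.   , -0.001,  0.001, -0.001]), 'tau': array([ 1.0000e-03, -3.7215e+01,  2.5268e+01,  1.0000e-03,  0.0000e+00,
        0.0000e+00]), 'eef_pos': array([ 0.129, -0.483,  0.253]), 'tool_rot': array([ 0.991,  0.131, -0.   ,  0.   ]), 'ft_force': array([ 0.702, -1.21 ,  0.014]), 'ft_torque': array([-0.024, -0.008,  0.044]), 'grasp_force': np.float64(0.0), 'grip_width': np.float64(0.086)} 0.022
```

View pics/top0.png

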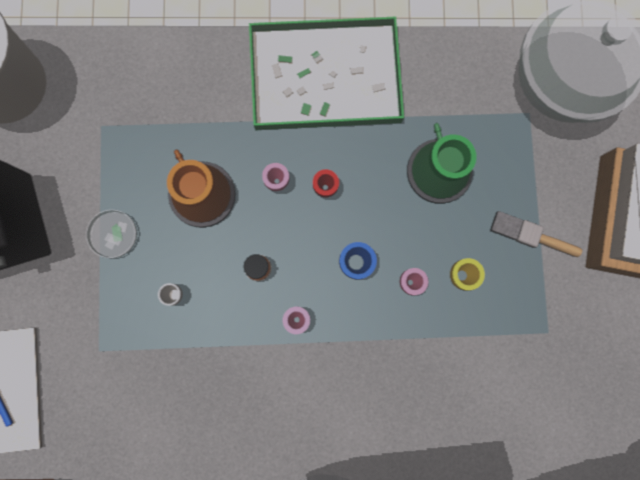

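View pics/side0.png

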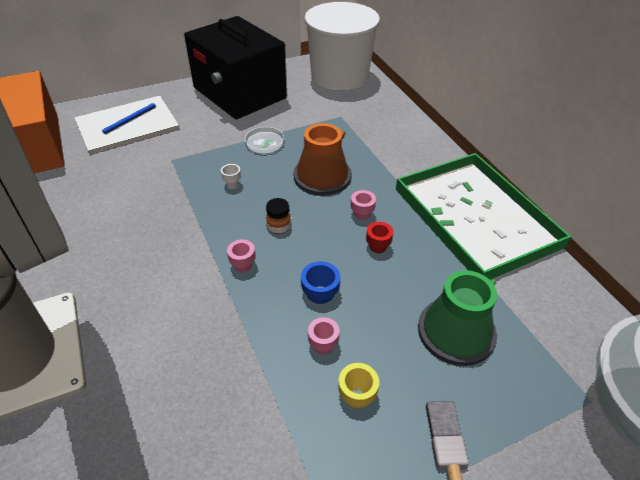

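Top view: the red sleeve is at (326,183). Its look-alikes are pink, at (276,176), (414,281) and (297,320), so red is the one to take. Blue is at (358,261), yellow (468,274), crucible (170,295), green flask mouth (454,157) and jar (257,267). The side view agrees, with red at (379,237). Next I'll refine the positions by fitting silhouettes.

```bash
cat > h.py <<'E'
from workcell import *
import cv2,numpy as np
from scipy.spatial.transform import Rotation as R
from scipy.optimize import least_squares
def proj(P,n):
    p=camera_params(n); c=R.from_quat(p["attitude"]).inv().apply(np.asarray(P)-p["eye"])
    q=c@p["camera_matrix"].T; return q[:,:2]/q[:,2:]
A=np.linspace(0,2*np.pi,72,endpoint=False)
def sil(x,y,circ,n):   # circ: (dia mm, z mm)
    P=np.concatenate([np.c_[x+d/2e3*np.cos(A),y+d/2e3*np.sin(A),np.full(72,z/1e3)] for d,z in circ])
    return cv2.convexHull(proj(P,n).astype(np.float32))[:,0]
def cen(h):
    m=cv2.moments(h.astype(np.float32)); return np.array([m["m10"]/m["m00"],m["m01"]/m["m00"]]),m["m00"]
def fit(mask,circ,n,x0):
    m=mask.astype(np.uint8); k,l,s,_=cv2.connectedComponentsWithStats(m)
    u=np.round(sil(*x0,circ,n)); b=cv2.fillConvexPoly(np.zeros_like(m),u.astype(int),1)
    j=max(range(1,k),key=lambda i:((l==i)&(b>0)).sum())
    pts=cv2.findNonZero((l==j).astype(np.uint8)); H=cv2.convexHull(pts)
    full=cv2.fillConvexPoly(np.zeros_like(m),H,1); mm=cv2.moments(full,True)
    c=np.array([mm["m10"],mm["m01"]])/mm["m00"]
    r=least_squares(lambda p:cen(sil(*p,circ,n))[0]-c,x0,x_scale=.01)
    return r.x,mm["m00"]/cen(sil(*r.x,circ,n))[1]
SL={"sleeve_large":[(49,0),(60,22),(66,22),(66,44)],"sleeve_medium":[(40,0),(51,22),(57,22),(57,44)],
"sleeve_small":[(31,0),(42,22),(48,22),(48,44)],"crucible":[(22,0),(33,22),(39,22),(39,42)]}
HUE={"sleeve_large":(110,128),"sleeve_medium":(22,35),"sleeve_small":(0,6),"flask":(50,75)}
def hue(im,lo,hi,v=0,s=150):
    a=cv2.cvtColor(im,cv2.COLOR_RGB2HSV); return (a[...,0]>=lo)&(a[...,0]<=hi)&(a[...,1]>s)&(a[...,2]>v)
E
python3 - <<'E'
from h import *
X={"sleeve_large":(.485,-.064),"sleeve_medium":(.456,-.256),"sleeve_small":(.624,-.008),"crucible":(.428,.27)}
for n in("top","side"):
    im=camera(n)
    for t in X:
        m=hue(im,*HUE[t]) if t in HUE else cut_out(t,n)[0]["pixels"]
        x,r=fit(m,SL[t],n,X[t]); print(n,t,x.round(4),"area ratio",round(r,3))
    m=hue(im,50,75,125); 
    for h in (100,90):
        x,r=fit(m,[(76,110),(76,h)],n,(.656,-.22)); print(n,"collar",h,x.round(4),round(r,3))
    if n=="top":
        a=cv2.resize(im[110:215,380:500],None,fx=4,fy=4); b=cv2.resize(im[130:235,265:385],None,fx=4,fy=4)
        mm=cv2.resize((m[110:215,380:500]*255).astype(np.uint8),None,fx=4,fy=4)
        cv2.imwrite("pics/c1.png",cv2.resize(np.vstack([np.hstack([a,b]),]),(800,350))[:,:,::-1])
E
```

```text
top sleeve_large [ 0.494  -0.0886] area ratio 0.006Traceback (most recent call last):
  File "<stdin>", line 7, in <module>
  File "h.py", line 17, in fit
    j=max(range(1,k),key=lambda i:((l==i)&(b>0)).sum())
ValueError: max() iterable argument is empty
```

Run:
```python
from h import *
im=camera("top"); print(im.dtype,im.shape)
a=cv2.cvtColor(im,cv2.COLOR_RGB2HSV)
for u,v in((344,252),(358,246),(456,266),(480,283),(318,176),(336,190),(440,145),(470,165),(435,190),(163,300),(358,262)): print((u,v),im[v,u],a[v,u])
cv2.imwrite("pics/c1.png",np.hstack([cv2.resize(im[y:y+105,x:x+105],(400,400),interpolation=2) for x,y in((390,110),(265,130))])[:,:,::-1])
```

```text
uint8 (480, 640, 3)
(344, 252) [ 74 112 178] [109 149 178]
(358, 246) [ 62  94 153] [109 152 153]
(456, 266) [180 179  85] [ 30 135 180]
(480, 283) [177 176  86] [ 30 131 177]
(318, 176) [168  62  61] [  0 162 168]
(336, 190) [117  58  58] [  0 129 117]
(440, 145) [ 65 128  78] [ 66 126 128]
(470, 165) [ 72 147  88] [ 66 130 147]
(435, 190) [48 70 54] [68 80 70]
(163, 300) [89 88 86] [20  9 89]
(358, 262) [122 135 141] [ 99  34 141]
```

View pics/c1.png

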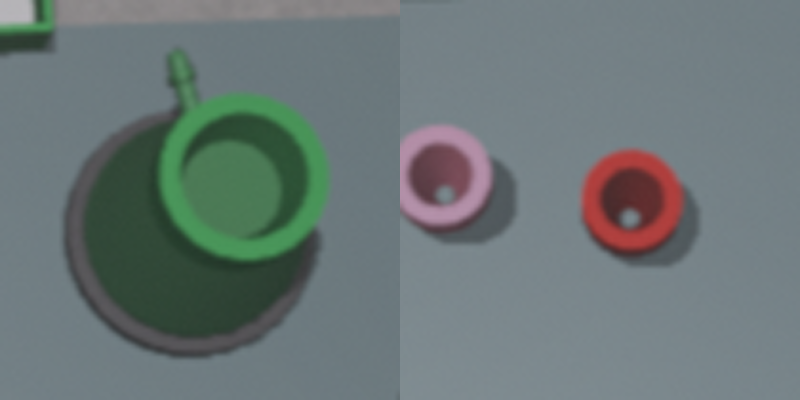

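The crop shows the plain red sleeve on the right at about crop (632,200), and the pale pink look-alike on the left. The choice of red holds.

```bash
cat > m.py <<'E'
from h import *
X={"sleeve_large":(.485,-.064),"sleeve_medium":(.456,-.256),"sleeve_small":(.624,-.008),"crucible":(.428,.27)}
HUE["sleeve_large"]=(100,125)
for n in("top","side"):
    im=camera(n)
    for t in X:
        c=[d["pixels"] for d in cut_out(t,n)]
        for k,m in(("net",np.any(c,0) if c else None),("hue",hue(im,*HUE[t],s=90) if t in HUE else None)):
            if m is None: continue
            try: x,r=fit(m,SL[t],n,X[t]); print(n,t,k,x.round(4),"ratio",round(r,3))
            except Exception as e: print(n,t,k,e)
    a=cv2.cvtColor(im,cv2.COLOR_RGB2HSV)
    m=hue(im,55,75,100,90).astype(np.uint8); m=cv2.morphologyEx(m,cv2.MORPH_OPEN,np.ones((2,2)))
    for h in (109,100,90):
        x,r=fit(m,[(76,110),(76,h)],n,(.656,-.22)); print(n,"collar",h,x.round(4),round(r,3))
E
python3 m.py
```

```text
top sleeve_large net [ 0.4871 -0.0637] ratio 1.037
top sleeve_large hue [ 0.4869 -0.0636] ratio 1.024
top sleeve_medium net [ 0.4621 -0.2607] ratio 0.989
top sleeve_medium hue [ 0.4615 -0.2607] ratio 0.955
top sleeve_small net [ 0.6284 -0.0075] ratio 1.067
top sleeve_small hue [ 0.6293 -0.0074] ratio 0.914
top crucible net [0.4299 0.2689] ratio 1.025
top collar 109 [ 0.6562 -0.2245] 1.016
top collar 100 [ 0.6573 -0.2256] 0.969
top collar 90 [ 0.6585 -0.2267] 0.922
side sleeve_large net [ 0.4881 -0.0621] ratio 1.059
side sleeve_large hue [ 0.4873 -0.061 ] ratio 1.048
side sleeve_medium net [ 0.4614 -0.2587] ratio 0.979
side sleeve_medium hue [ 0.4613 -0.2583] ratio 1.004
side sleeve_small net [0.6416 0.0852] ratio 0.991
side sleeve_small hue [ 0.6291 -0.0049] ratio 0.964
side crucible net [0.4298 0.2723] ratio 1.083
side collar 109 [ 0.6595 -0.2238] 1.04
side collar 100 [ 0.6624 -0.2213] 0.934
side collar 90 [ 0.6655 -0.2185] 0.841
```

```bash
cat > go.py <<'E'
import sys; from h import *
t=[float(v) for v in sys.argv[1:4]]; o=telemetry.get_obs(); r=R.from_quat(o["tool_rot"])
d=r.inv().apply(np.array(t)-o["eef_pos"]); X=r.as_matrix()[:,0]; yaw=np.degrees(np.arctan2(X[1],X[0]))
print("shift",(d/.15).round(3),"pos",o["eef_pos"].round(4),"yaw",yaw.round(2),"turn to 90:",round((yaw-90)/180,4),
 "tilt",np.degrees(np.arccos(-r.as_matrix()[2,2])).round(2),"F",o["ft_force"].round(1),"w",round(o["grip_width"],4),round(o["grasp_force"],1),"t",round(o["clock"],2),"q",o["joint_pos"].round(2),bot.tcp_to_tips)
E
python3 go.py .487 -.063 .15
```

```text
shift [ 3.027 -2.088  0.689] pos [ 0.1294 -0.483   0.2533] yaw 15.0 turn to 90: -0.4167 tilt 0.0 F [-0.5 -0.8  0.3] w 0.0855 0.0 t 1.4 q [-1.31  0.24  0.01  1.34 -0.    1.57] 0.022
```

```bash
python3 -m creep '1 0.33 -0.23 0 0; 1 0.67 -0.46 0 0; 1 1 -0.7 0 0; 1 1 -0.7 0 0'; python3 -m creep '1 0.33 -0.23 0 -0.05; 1 0.67 -0.46 0 -0.11; 1 1 -0.7 0 -0.17; 1 1 -0.7 0 -0.23; 1 1 -0.7 0 -0.29; 1 1 -0.7 0 -0.35; 1 1 -0.7 0 -0.4167; 1 1 -0.7 0 -0.4167'; python3 go.py .487 -.063 .15
```

```text
clock: 1.9
eef_pos: [0.2491, -0.3399, 0.2536]
tool_rot: [0.991, 0.134, 0.0, -0.0]
ft_force: [-0.7, -0.6, 0.4]
grip_width: 0.0856
grasp_force: 0.0
clock: 2.9
eef_pos: [0.3647, -0.2034, 0.2533]
tool_rot: [0.708, 0.706, -0.0, 0.0]
ft_force: [-0.8, 0.6, 0.3]
grip_width: 0.0854
grasp_force: 0.0
shift [0.938 0.814 0.688] pos [ 0.3647 -0.2034  0.2533] yaw 89.89 turn to 90: -0.0006 tilt 0.02 F [-0.8  0.6  0.3] w 0.0854 0.0 t 2.9 q [-0.51  0.08 -0.19  1.3  -0.    1.06] 0.022
```

```bash
python3 -m creep '1 0.4 0.4 0.2 0; 1 0.75 0.7 0.45 0; 1 0.938 0.814 0.688 0; 1 0.938 0.814 0.9 0; 1 0.938 0.814 0.999 0;1 0.938 0.814 0.999 0'; python3 go.py .487 -.063 .07
python3 - <<'E'
from h import *
im=camera("side"); o=telemetry.get_obs(); e=o["eef_pos"]; r=R.from_quat(o["tool_rot"])
u=proj(e+r.apply([[0,s*.043,z] for s in(1,-1) for z in(0,.009,.022)]),"side").round().astype(int); print(u.tolist())
c=u.mean(0).astype(int); 
for p in u: im[p[1],p[0]]=[255,0,255]
cv2.imwrite("pics/s1.png",cv2.resize(im[c[1]-75:c[1]+75,c[0]-100:c[0]+100],(800,600),interpolation=0)[:,:,::-1])
E
```

```text
clock: 3.65
eef_pos: [0.4858, -0.0625, 0.1028]
tool_rot: [0.708, 0.706, -0.001, -0.001]
ft_force: [-0.4, -0.4, -1.5]
grip_width: 0.0854
grasp_force: 0.0
shift [-0.003  0.008  0.218] pos [ 0.4858 -0.0625  0.1028] yaw 89.9 turn to 90: -0.0006 tilt 0.17 F [-0.4 -0.4 -1.5] w 0.0854 0.0 t 3.65 q [-0.13  0.34 -0.27  0.96 -0.    1.44] 0.022
[[345, 244], [345, 248], [345, 254], [296, 260], [296, 264], [296, 269]]
```

View pics/s1.png

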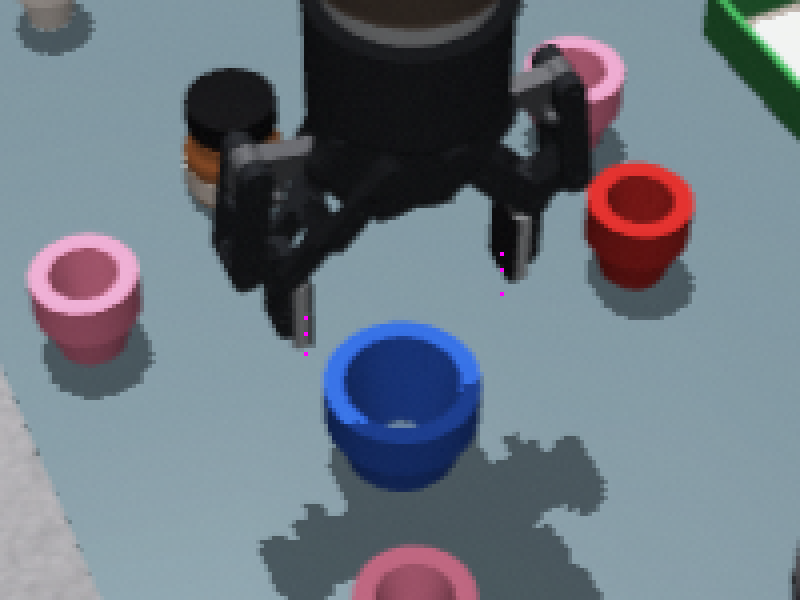

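```bash
python3 -m creep '1 0 0.008 0.2 0; 1 0 0.008 0.35 0; 1 0 0.008 0.425 0; 1 0 0.008 0.425 0; 0 0 0.008 0.425 0; 0 0 0.008 0.425 0; 0 0 0.008 0.425 0; 0 0 0.008 0.425 0; 0 0 0.008 0.425 0; 0 0 0.008 0.425 0'; python3 go.py .6575 -.224 .22
```

```text
clock: 4.95
eef_pos: [0.4889, -0.0621, 0.0416]
tool_rot: [0.707, 0.707, 0.0, 0.001]
ft_force: [-1.9, -0.8, 7.6]
grip_width: 0.0638
grasp_force: 65.4
shift [-1.08   1.127 -1.185] pos [ 0.4889 -0.0621  0.0416] yaw 90.0 turn to 90: -0.0 tilt 0.14 F [-1.9 -0.8  7.6] w 0.0638 65.4 t 4.95 q [-0.13  0.43 -0.34  0.8  -0.    1.44] 0.022
```

```bash
python3 -m creep '0 0 0 -0.2 0; 0 0 0 -0.5 0; 0 0 0 -0.9 0; 0 0 0 -1 0; 0 0 0 -1 0'; python3 go.py .6575 -.224 .21;  python3 - <<'E'
from h import *
im=camera("side"); e=telemetry.get_obs()["eef_pos"]; c=proj([e-[0,0,.03]],"side")[0].astype(int)
cv2.imwrite("pics/s2.png",cv2.resize(im[c[1]-75:c[1]+75,c[0]-100:c[0]+100],(800,600),interpolation=0)[:,:,::-1])
E
```

```text
clock: 5.58
eef_pos: [0.489, -0.0618, 0.1912]
tool_rot: [0.707, 0.707, 0.001, 0.001]
ft_force: [-0.4, -0.6, -1.3]
grip_width: 0.0641
grasp_force: 66.9
shift [-1.081  1.124 -0.121] pos [ 0.489  -0.0618  0.1912] yaw 90.01 turn to 90: 0.0 tilt 0.21 F [-0.4 -0.6 -1.3] w 0.0641 66.9 t 5.58 q [-0.13  0.26 -0.13  1.17  0.    1.44] 0.022
```

View pics/s2.png

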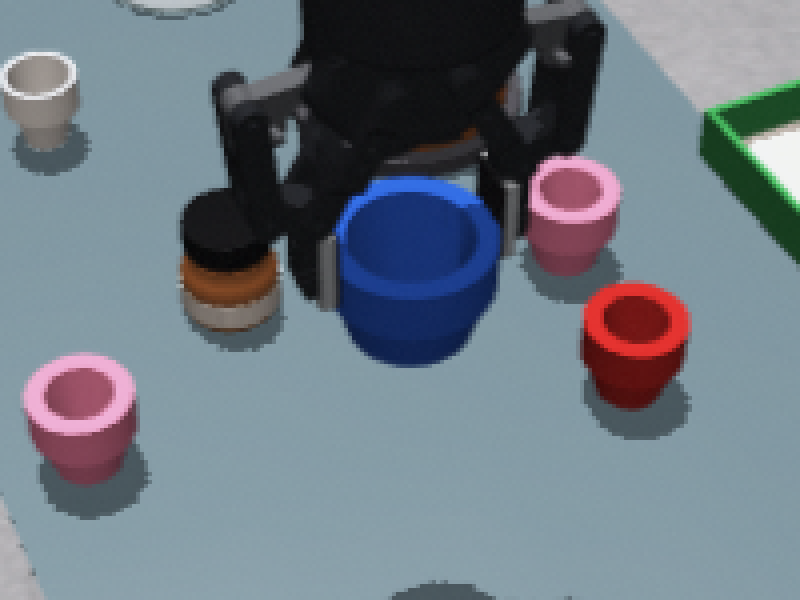

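Blue is held upright, with the pad tips just above the lower edge of its band. I'll carry it over the green flask.

```bash
python3 -m creep '0 -0.25 0.25 0 0; 0 -0.6 0.6 0 0; 0 -0.9 0.9 0 0; 0 -1 1 0 0'; python3 -m creep '0 -0.05 0.08 0 0; 0 -0.081 0.124 0 0; 0 -0.081 0.124 0 0; 0 -0.081 0.124 0 0'
cat > rel.py <<'E'
# measure held part xy (given dz of origin above table) and receiving part, same camera
import sys; from h import *
t=sys.argv[1]; off=float(sys.argv[2]); o=telemetry.get_obs(); e=o["eef_pos"]; z=(e[2]-off)*1e3
C=[(d,h+z) for d,h in SL[t]]; HUE["sleeve_large"]=(100,125)
for n in("side","top"):
    im=camera(n); m=hue(im,*HUE[t],s=90) if t in HUE else np.any([d["pixels"] for d in cut_out(t,n)],0)
    try: x,r=fit(m,C,n,e[:2]); print(n,t,x.round(4),"ratio",round(r,3),"minus tcp",(x-e[:2]).round(4))
    except Exception as ex: print(n,ex)
c=proj([e-[0,0,.07]],"side")[0].astype(int); im=camera("side"); y,x=max(0,min(330,c[1]-75)),max(0,min(440,c[0]-100))
cv2.imwrite(sys.argv[3],cv2.resize(im[y:y+150,x:x+200],(800,600),interpolation=0)[:,:,::-1])
E
python3 rel.py sleeve_large .0416 pics/s3.png;python3 go.py .6575 -.224 .14
```

```text
clock: 6.12
eef_pos: [0.6384, -0.2137, 0.1856]
tool_rot: [0.708, 0.707, -0.001, -0.002]
ft_force: [0.3, 0.7, -1.0]
grip_width: 0.0639
grasp_force: 66.8
clock: 6.62
eef_pos: [0.6561, -0.2232, 0.1892]
tool_rot: [0.707, 0.707, -0.0, -0.001]
ft_force: [0.2, 1.0, -1.5]
grip_width: 0.0643
grasp_force: 66.8
side sleeve_large [ 0.6598 -0.2296] ratio 0.788 minus tcp [ 0.0036 -0.0064]
top sleeve_large [ 0.6586 -0.2099] ratio 0.485 minus tcp [0.0025 0.0133]
shift [-0.004  0.007  0.334] pos [ 0.6564 -0.2234  0.1902] yaw 90.04 turn to 90: 0.0002 tilt 0.01 F [ 0.2 -0.2 -1.2] w 0.064 66.8 t 6.78 q [-0.33  0.67  0.51  1.41  0.    1.24] 0.022
```

View pics/s3.png

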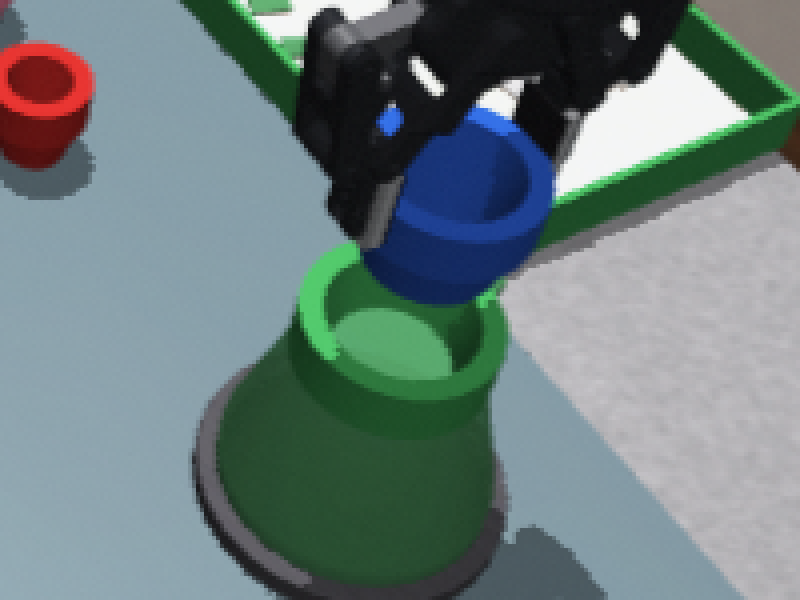

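Blue is upright above the mouth, which is at about crop (400,330). I'll lower it in steps and watch the force.

```bash
python3 -m creep '0 0 0.007 0.12 0; 0 0 0.007 0.2 0; 0 0 0.007 0.27 0; 0 0 0.007 0.29 0; 0 0 0.007 0.29 0'; python3 go.py .6575 -.224 .1405
```

```text
clock: 7.4
eef_pos: [0.6577, -0.2239, 0.1461]
tool_rot: [0.707, 0.707, -0.0, -0.0]
ft_force: [0.8, -0.6, -1.9]
grip_width: 0.0636
grasp_force: 66.8
shift [-0.001 -0.002  0.038] pos [ 0.6577 -0.2239  0.1461] yaw 90.01 turn to 90: 0.0 tilt 0.01 F [ 0.8 -0.6 -1.9] w 0.0636 66.8 t 7.4 q [-0.33  0.69  0.43  1.31  0.    1.24] 0.022
```

```bash
python3 -m creep '0 0 0 0.02 0; 0 0 0 0.038 0; 0 0 0 0.038 0'; python3 -m creep '0.8 0 0 0 0; 0.9 0 0 0 0; 1 0 0 0 0; 1 0 0 0 0; 1 0 0 -0.15 0; 1 0 0 -0.4 0; 1 0 0 -0.6 0; 1 0 0 -0.6 0'
python3 - <<'E'
from h import *
HUE["sleeve_large"]=(100,125)
C=[(d,h+93.5) for d,h in SL["sleeve_large"][2:]]
for n in("top","side"):
    im=camera(n); x,r=fit(hue(im,*HUE["sleeve_large"],s=90),C,n,(.6575,-.224)); print(n,x.round(4),r)
cv2.imwrite("pics/s4.png",cv2.resize(im[220:370,380:580],(800,600),interpolation=0)[:,:,::-1])
E
python3 go.py .4615 -.260 .10
```

```text
clock: 7.78
eef_pos: [0.6576, -0.2235, 0.1407]
tool_rot: [0.707, 0.707, 0.0, -0.0]
ft_force: [-2.4, 2.5, 0.8]
grip_width: 0.064
grasp_force: 67.1
clock: 8.78
eef_pos: [0.6594, -0.2245, 0.2343]
tool_rot: [0.707, 0.707, 0.002, 0.003]
ft_force: [0.2, 0.7, -0.7]
grip_width: 0.0854
grasp_force: 0.0
top [ 0.6587 -0.224 ] 0.9876048443878663
side [ 0.6582 -0.222 ] 1.007436874835787
shift [-0.24  -1.309  0.868] pos [ 0.6578 -0.2239  0.2302] yaw 90.0 turn to 90: 0.0 tilt 0.01 F [ 0.2 -0.4 -0.2] w 0.0853 0.0 t 8.88 q [-0.33  0.66  0.6   1.51 -0.    1.24] 0.022
```

View pics/s4.png

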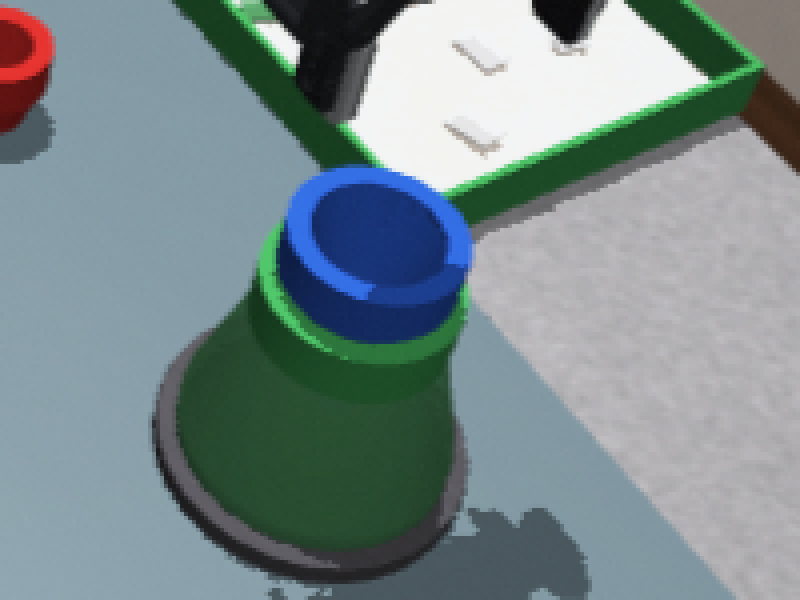

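Blue sits level in the green flask. Next the yellow sleeve.

```bash
python3 -m creep '1 -0.08 -0.3 0 0; 1 -0.16 -0.65 0 0; 1 -0.24 -1 0.2 0; 1 -0.24 -1 0.6 0;1 -0.24 -1 0.868 0; 1 -0.24 -1 0.868 0'; python3 go.py .4625 -.2597 .041
```

```text
clock: 9.62
eef_pos: [0.5037, -0.258, 0.0955]
tool_rot: [0.707, 0.707, -0.002, -0.005]
ft_force: [0.2, -0.0, 0.3]
grip_width: 0.0852
grasp_force: 0.0
shift [-0.013 -0.271  0.366] pos [ 0.5037 -0.258   0.0955] yaw 89.98 turn to 90: -0.0001 tilt 0.64 F [ 0.2 -0.   0.3] w 0.0852 0.0 t 9.62 q [-0.47  0.49 -0.06  1.03 -0.    1.1 ] 0.022
```

```bash
python3 -m creep '1 0 -0.2 0 0; 1 0 -0.3 0 0; 1 0 -0.3 0.1 0; 1 0 -0.3 0.25 0; 1 0 -0.3 0.393 0; 1 0 -0.3 0.393 0; 0 0 -0.3 0.393 0; 0 0 -0.3 0.393 0; 0 0 -0.3 0.393 0; 0 0 -0.3 0.393 0; 0 0 -0.3 0.393 0; 0 0 -0.3 0.393 0'; python3 go.py .657 -.2235 .20
```

```text
clock: 11.12
eef_pos: [0.464, -0.2606, 0.0428]
tool_rot: [0.707, 0.707, 0.001, 0.002]
ft_force: [1.0, -0.8, 5.9]
grip_width: 0.0553
grasp_force: 64.0
shift [ 0.245  1.29  -1.045] pos [ 0.464  -0.2606  0.0428] yaw 90.0 turn to 90: 0.0 tilt 0.19 F [ 1.  -0.8  5.9] w 0.0553 64.0 t 11.12 q [-0.51  0.49 -0.23  0.85  0.    1.06] 0.022
```

```bash
python3 -m creep '0 0 0 -0.2 0; 0 0 0 -0.5 0; 0 0 0 -0.9 0; 0 0 0 -1 0; 0 0 0 -1 0'; python3 -m creep '0 0.08 0.2 -0.2 0; 0 0.16 0.5 -0.2 0; 0 0.24 0.8 -0.2 0; 0 0.24 1 -0.2 0; 0 0.24 1 -0.2 0; 0 0.24 1 -0.2 0'; python3 go.py .657 -.2235 .215
```

```text
clock: 11.75
eef_pos: [0.4632, -0.2602, 0.1922]
tool_rot: [0.707, 0.707, 0.0, 0.001]
ft_force: [-0.1, 0.1, -1.4]
grip_width: 0.055
grasp_force: 63.6
clock: 12.5
eef_pos: [0.6114, -0.2236, 0.2187]
tool_rot: [0.707, 0.707, -0.001, -0.002]
ft_force: [0.3, -1.2, 0.1]
grip_width: 0.0552
grasp_force: 63.7
shift [0.    0.304 0.023] pos [ 0.6114 -0.2236  0.2187] yaw 90.0 turn to 90: 0.0 tilt 0.29 F [ 0.3 -1.2  0.1] w 0.0552 63.7 t 12.5 q [-0.35  0.57  0.41  1.41 -0.    1.22] 0.022
```

```bash
python3 -m creep '0 0 0.15 0 0; 0 0 0.3 0 0; 0 0 0.3 0 0; 0 0 0.3 0.1 0; 0 0 0.3 0.2 0; 0 0 0.3 0.27 0; 0 0 0.3 0.27 0; 0 0 0.3 0.27 0'; python3 rel.py sleeve_medium .0428 pics/s5.png; python3 go.py .657 -.2235 .1685
```

```text
clock: 13.5
eef_pos: [0.6579, -0.224, 0.1812]
tool_rot: [0.707, 0.707, 0.0, 0.0]
ft_force: [-0.2, -0.6, -1.0]
grip_width: 0.055
grasp_force: 63.8
side sleeve_medium [ 0.6614 -0.2283] ratio 0.748 minus tcp [ 0.0035 -0.0043]
top sleeve_medium [ 0.6607 -0.2115] ratio 0.515 minus tcp [0.0028 0.0125]
shift [ 0.003 -0.008  0.088] pos [ 0.6582 -0.224   0.1817] yaw 90.01 turn to 90: 0.0 tilt 0.09 F [ 1.1 -0.6 -0.8] w 0.0551 63.8 t 13.65 q [-0.33  0.67  0.5   1.39  0.    1.24] 0.022
```

View pics/s5.png

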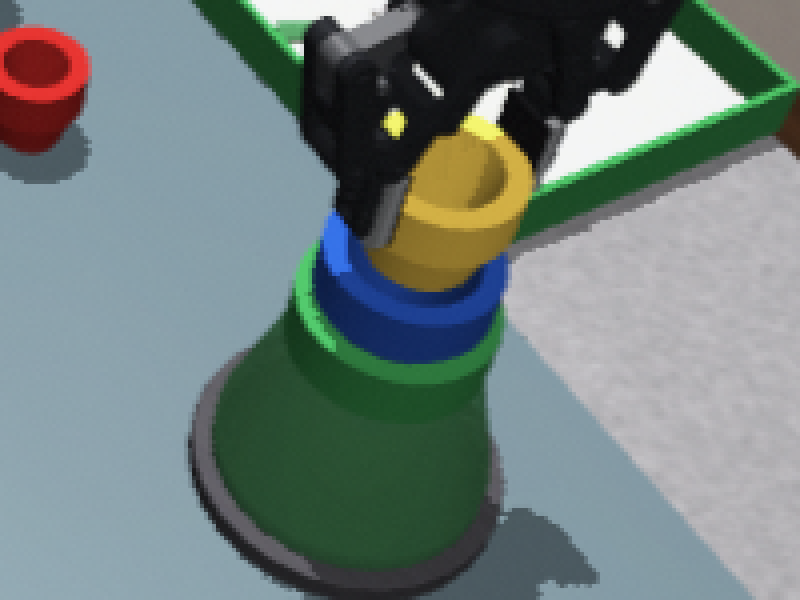

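Yellow is upright and centred just over the blue bore, so I'll lower it and let go.

```bash
python3 -m creep '0 0 -0.004 0.03 0; 0 0 -0.004 0.06 0; 0 0 -0.004 0.083 0; 0 0 -0.004 0.083 0'; python3 go.py .657 -.2235 .1685
```

```text
clock: 14.15
eef_pos: [0.6569, -0.2238, 0.1677]
tool_rot: [0.707, 0.707, -0.0, -0.001]
ft_force: [-0.2, 0.1, -1.3]
grip_width: 0.0549
grasp_force: 63.8
shift [ 0.002  0.001 -0.005] pos [ 0.6569 -0.2238  0.1677] yaw 90.0 turn to 90: 0.0 tilt 0.07 F [-0.2  0.1 -1.3] w 0.0549 63.8 t 14.15 q [-0.33  0.68  0.47  1.36 -0.    1.24] 0.022
```

```bash
python3 -m creep '0.75 0 0 0 0; 0.9 0 0 0 0; 1 0 0 0 0; 1 0 0 0 0; 1 0 0 -0.15 0; 1 0 0 -0.4 0; 1 0 0 -0.5 0; 1 0 0 -0.5 0'
cat > seat.py <<'E'
import sys; from h import *
HUE["sleeve_large"]=(100,125); t=sys.argv[1]; z=float(sys.argv[2])
C=[(d,h+z) for d,h in SL[t][2:]]
for n in("top","side"):
    im=camera(n); m=hue(im,*HUE[t],s=90) if t in HUE else np.any([d["pixels"] for d in cut_out(t,n)],0)
    x,r=fit(m,C,n,(.6575,-.224)); print(n,x.round(4),"ratio",round(r,3))
cv2.imwrite(sys.argv[3],cv2.resize(im[180:330,380:580],(800,600),interpolation=0)[:,:,::-1])
E
python3 seat.py sleeve_medium 120.5 pics/s6.png; python3 go.py .630 -.0065 .10
```

```text
clock: 15.15
eef_pos: [0.658, -0.2242, 0.2454]
tool_rot: [0.707, 0.707, 0.001, 0.002]
ft_force: [0.1, -0.6, -0.8]
grip_width: 0.0856
grasp_force: 0.0
top [ 0.6585 -0.224 ] ratio 0.953
side [ 0.6578 -0.2227] ratio 0.987
shift [ 1.449 -0.178  0.951] pos [ 0.6569 -0.2238  0.2426] yaw 90.01 turn to 90: 0.0 tilt 0.06 F [-0.3 -0.1 -0.3] w 0.0857 0.0 t 15.25 q [-0.33  0.66  0.63  1.54 -0.    1.24] 0.022
```

View pics/s6.png

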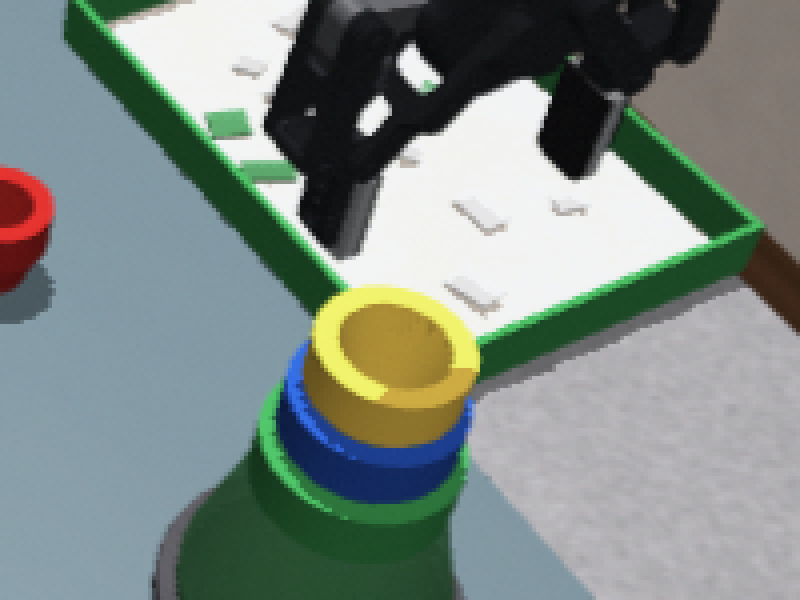

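```bash
python3 -m creep '1 0.3 0 0 0; 1 0.65 -0.06 0 0; 1 0.9 -0.12 0 0; 1 1 -0.178 0 0; 1 1 -0.178 0 0'; python3 -m creep '1 0.2 0 0.2 0; 1 0.35 0 0.5 0; 1 0.449 0 0.8 0; 1 0.449 0 0.951 0; 1 0.449 0 0.951 0; 1 0.449 0 0.951 0'; python3 go.py .630 -.0065 .043
```

```text
clock: 15.88
eef_pos: [0.6295, -0.0725, 0.2422]
tool_rot: [0.706, 0.708, -0.001, -0.001]
ft_force: [0.4, -0.3, -0.7]
grip_width: 0.0857
grasp_force: 0.0
clock: 16.62
eef_pos: [0.6313, -0.0075, 0.1015]
tool_rot: [0.708, 0.707, 0.0, 0.001]
ft_force: [0.8, -0.5, -0.2]
grip_width: 0.0856
grasp_force: 0.0
shift [ 0.007 -0.009  0.39 ] pos [ 0.6313 -0.0075  0.1015] yaw 89.93 turn to 90: -0.0004 tilt 0.07 F [ 0.8 -0.5 -0.2] w 0.0856 0.0 t 16.62 q [-0.01  0.59  0.14  1.11 -0.    1.56] 0.022
```

```bash
python3 -m creep '1 0.004 0 0.1 0; 1 0.004 0 0.25 0; 1 0.004 0 0.385 0; 1 0.004 0 0.385 0; 0 0.004 0 0.385 0; 0 0.004 0 0.385 0; 0 0.004 0 0.385 0; 0 0.004 0 0.385 0; 0 0.004 0 0.385 0; 0 0.004 0 0.385 0; 0 0.004 0 0.385 0'; python3 go.py .657 -.2235 .24;python3 -m creep '0 0 0 -0.2 0; 0 0 0 -0.5 0; 0 0 0 -0.9 0; 0 0 0 -1 0; 0 0 0 -1 0';python3 go.py .657 -.2235 .24
```

```text
clock: 18.0
eef_pos: [0.6318, -0.006, 0.0448]
tool_rot: [0.707, 0.707, 0.001, 0.001]
ft_force: [-1.0, 0.6, 5.4]
grip_width: 0.0461
grasp_force: 61.9
shift [-1.45   0.173 -1.3  ] pos [ 0.6318 -0.006   0.0448] yaw 90.01 turn to 90: 0.0 tilt 0.2 F [-1.   0.6  5.4] w 0.0461 61.9 t 18.0 q [-0.01  0.65  0.07  0.99 -0.    1.56] 0.022
clock: 18.62
eef_pos: [0.6311, -0.0059, 0.1942]
tool_rot: [0.707, 0.707, 0.001, 0.001]
ft_force: [-0.3, 0.4, -1.2]
grip_width: 0.0461
grasp_force: 61.6
shift [-1.45   0.173 -0.305] pos [ 0.6311 -0.0059  0.1942] yaw 90.01 turn to 90: 0.0 tilt 0.16 F [-0.3  0.4 -1.2] w 0.0461 61.6 t 18.62 q [-0.01  0.53  0.28  1.32  0.    1.56] 0.022
```

```bash
python3 -m creep '0 -0.2 0 -0.3 0; 0 -0.5 0.06 -0.305 0; 0 -0.8 0.12 -0.305 0; 0 -1 0.173 -0.305 0; 0 -1 0.173 -0.305 0'; python3 -m creep '0 -0.2 0 0 0; 0 -0.4 0 0 0; 0 -0.45 0 0 0; 0 -0.45 0 0 0; 0 -0.45 0 0.1 0; 0 -0.45 0 0.2 0; 0 -0.45 0 0.23 0; 0 -0.45 0 0.23 0; 0 -0.45 0 0.23 0'; python3 rel.py sleeve_small .0448 pics/s7.png; python3 go.py .657 -.2235 .197
```

```text
clock: 19.25
eef_pos: [0.6553, -0.1584, 0.2347]
tool_rot: [0.708, 0.706, -0.002, -0.002]
ft_force: [-0.1, 0.8, 0.3]
grip_width: 0.0459
grasp_force: 61.6
clock: 20.38
eef_pos: [0.6567, -0.2235, 0.2048]
tool_rot: [0.707, 0.707, 0.0, 0.0]
ft_force: [0.0, -0.4, 0.5]
grip_width: 0.0461
grasp_force: 61.6
side sleeve_small [ 0.6606 -0.2282] ratio 0.757 minus tcp [ 0.0038 -0.0047]
top sleeve_small [ 0.6608 -0.2149] ratio 0.485 minus tcp [0.004  0.0086]
shift [0.001 0.001 0.053] pos [ 0.6568 -0.2236  0.205 ] yaw 90.0 turn to 90: 0.0 tilt 0.08 F [ 0.5  0.4 -0.5] w 0.0459 61.6 t 20.52 q [-0.33  0.66  0.54  1.44  0.    1.24] 0.022
```

View pics/s7.png

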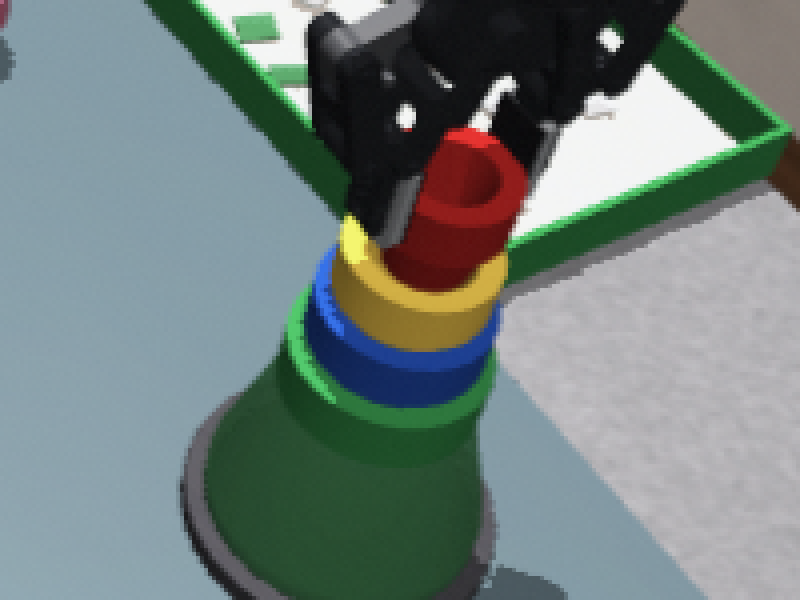

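Red is entering the yellow bore centred and without contact force. I'll lower it the last 7 mm and release.

```bash
python3 -m creep '0 0 0 0.02 0; 0 0 0 0.05 0; 0 0 0 0.05 0'; python3 -m creep '0.7 0 0 0 0; 0.9 0 0 0 0; 1 0 0 0 0; 1 0 0 0 0; 1 0 0 -0.15 0; 1 0 0 -0.35 0; 1 0 0 -0.45 0; 1 0 0 -0.45 0'; python3 seat.py sleeve_small 147.5 pics/s8.png; python3 go.py .431 .270 .20
```

```text
clock: 20.9
eef_pos: [0.6561, -0.2233, 0.196]
tool_rot: [0.707, 0.707, -0.0, -0.001]
ft_force: [0.5, -1.5, -0.2]
grip_width: 0.046
grasp_force: 61.6
clock: 21.9
eef_pos: [0.6572, -0.2237, 0.2661]
tool_rot: [0.707, 0.707, 0.001, 0.002]
ft_force: [0.2, -0.1, -0.0]
grip_width: 0.0856
grasp_force: 0.0
top [ 0.6584 -0.2234] ratio 0.921
side [ 0.6576 -0.2226] ratio 0.967
shift [ 3.289 -1.501  0.426] pos [ 0.6563 -0.2234  0.2636] yaw 90.01 turn to 90: 0.0 tilt 0.04 F [-0.6  0.2 -0.9] w 0.0853 0.0 t 22.0 q [-0.33  0.66  0.68  1.59  0.    1.24] 0.022
```

View pics/s8.png

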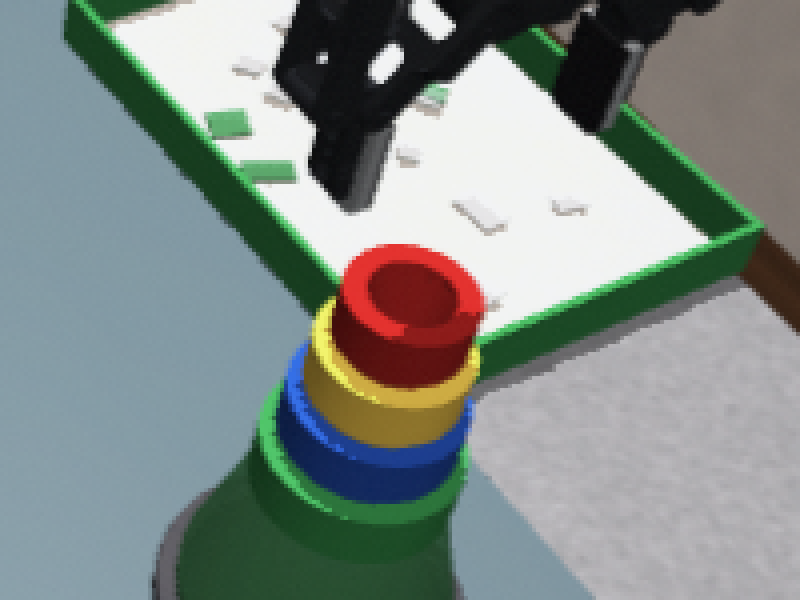

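```bash
python3 -m creep '1 0.3 -0.14 0 0; 1 0.65 -0.3 0 0; 1 0.9 -0.4 0 0; 1 1 -0.5 0 0; 1 1 -0.5 0 0';python3 -m creep '1 0.3 -0.14 0 0; 1 0.65 -0.3 0 0; 1 0.9 -0.4 0 0; 1 1 -0.5 0 0; 1 1 -0.5 0 0'; python3 -m creep '1 0.3 -0.14 0 0; 1 0.65 -0.3 0 0; 1 0.9 -0.4 0 0; 1 1 -0.5 0 0; 1 1 -0.5 0 0'; python3 -m creep '1 0.2 0 0.2 0; 1 0.289 0 0.5 0; 1 0.289 0 0.8 0; 1 0.289 0 1 0; 1 0.289 0 1 0; 1 0.289 0 1 0'; python3 go.py .431 .2705 .044
```

```text
clock: 22.62
eef_pos: [0.5801, -0.0721, 0.2635]
tool_rot: [0.706, 0.708, -0.001, -0.001]
ft_force: [0.7, -0.2, 0.2]
grip_width: 0.0854
grasp_force: 0.0
clock: 23.25
eef_pos: [0.5059, 0.0766, 0.264]
tool_rot: [0.707, 0.708, -0.0, 0.0]
ft_force: [0.7, -1.1, -0.0]
grip_width: 0.0855
grasp_force: 0.0
clock: 23.88
eef_pos: [0.4318, 0.2264, 0.264]
tool_rot: [0.707, 0.707, -0.0, 0.0]
ft_force: [0.0, 0.6, -0.2]
grip_width: 0.0854
grasp_force: 0.0
clock: 24.62
eef_pos: [0.433, 0.2695, 0.1153]
tool_rot: [0.708, 0.706, 0.001, 0.0]
ft_force: [1.2, 0.7, 0.6]
grip_width: 0.0853
grasp_force: 0.0
shift [ 0.007 -0.014  0.475] pos [0.433  0.2695 0.1153] yaw 89.9 turn to 90: -0.0006 tilt 0.11 F [1.2 0.7 0.6] w 0.0853 0.0 t 24.62 q [ 0.56  0.36 -0.2   1.   -0.    2.13] 0.022
```

```bash
python3 -m creep '1 0.006 -0.005 0.1 0; 1 0.006 -0.005 0.3 0; 1 0.006 -0.005 0.47 0; 1 0.006 -0.005 0.47 0; 0 0.006 -0.005 0.47 0; 0 0.006 -0.005 0.47 0; 0 0.006 -0.005 0.47 0; 0 0.006 -0.005 0.47 0; 0 0.006 -0.005 0.47 0; 0 0.006 -0.005 0.47 0; 0 0.006 -0.005 0.47 0; 0 0.006 -0.005 0.47 0'; python3 -m creep '0 0 0 -0.2 0; 0 0 0 -0.5 0; 0 0 0 -0.9 0; 0 0 0 -1 0; 0 0 0 -1 0';python3 go.py .657 -.2235 .265; python3 rel.py crucible .0455 pics/s9.png
```

```text
clock: 26.12
eef_pos: [0.4315, 0.2714, 0.0452]
tool_rot: [0.707, 0.707, 0.001, 0.0]
ft_force: [-1.4, 0.5, 5.7]
grip_width: 0.0369
grasp_force: 59.9
clock: 26.75
eef_pos: [0.4312, 0.2711, 0.1948]
tool_rot: [0.707, 0.707, 0.001, 0.0]
ft_force: [-0.7, -0.1, -0.8]
grip_width: 0.0369
grasp_force: 60.3
shift [-3.297  1.506 -0.469] pos [0.4312 0.2711 0.1948] yaw 90.01 turn to 90: 0.0 tilt 0.17 F [-0.7 -0.1 -0.8] w 0.0369 60.3 t 26.75 q [ 0.56  0.29 -0.08  1.19  0.    2.13] 0.022
side crucible [0.4341 0.2728] ratio 1.007 minus tcp [0.0029 0.0017]
top crucible [0.4302 0.2592] ratio 0.625 minus tcp [-0.001  -0.0119]
```

View pics/s9.png

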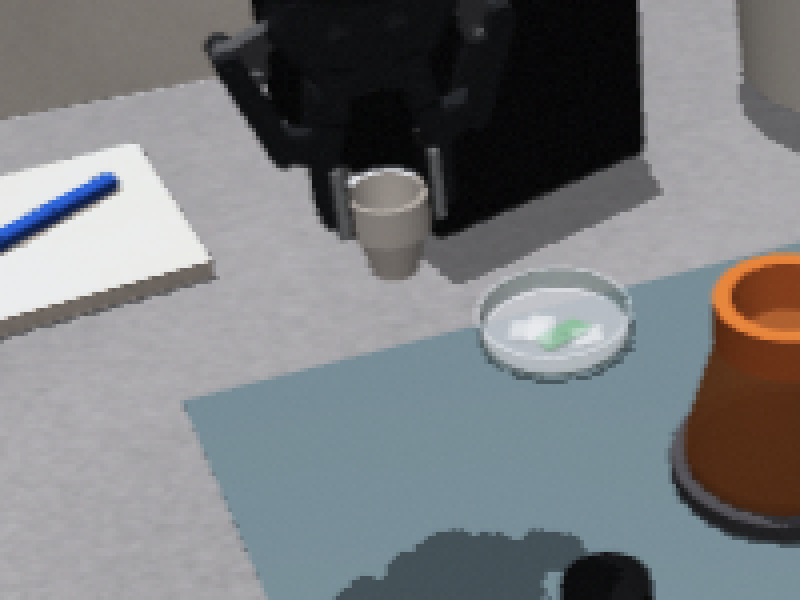

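The crucible is held upright. I'll carry it back at z = 0.265.

```bash
python3 -m creep '0 -0.2 0.1 -0.2 0; 0 -0.5 0.24 -0.469 0; 0 -0.8 0.4 -0.469 0; 0 -1 0.5 -0.469 0; 0 -1 0.5 -0.469 0';python3 -m creep '0 -0.2 0.14 0 0; 0 -0.55 0.3 0 0; 0 -0.85 0.4 0 0; 0 -1 0.5 0 0; 0 -1 0.5 0 0'; python3 -m creep '0 -0.2 0.14 0 0; 0 -0.55 0.3 0 0; 0 -0.85 0.4 0 0; 0 -1 0.5 0 0; 0 -1 0.5 0 0'; python3 -m creep '0 -0.15 0 0 0; 0 -0.295 0.006 0 0; 0 -0.295 0.006 0 0; 0 -0.295 0.006 0.1 0; 0 -0.295 0.006 0.2 0; 0 -0.295 0.006 0.2 0; 0 -0.295 0.006 0.2 0'; python3 go.py .657 -.2235 .2245; python3 rel.py crucible .0452 pics/s10.png
```

```text
clock: 27.62
eef_pos: [0.506, 0.1186, 0.2626]
tool_rot: [0.709, 0.706, -0.001, -0.001]
ft_force: [0.1, 0.7, -1.1]
grip_width: 0.0367
grasp_force: 60.3
clock: 28.25
eef_pos: [0.5808, -0.0299, 0.2624]
tool_rot: [0.708, 0.706, -0.001, -0.001]
ft_force: [-0.1, 0.8, -0.6]
grip_width: 0.0372
grasp_force: 60.3
clock: 28.88
eef_pos: [0.6559, -0.1791, 0.2622]
tool_rot: [0.707, 0.707, -0.0, -0.001]
ft_force: [-0.6, 0.8, -2.1]
grip_width: 0.0371
grasp_force: 60.4
clock: 29.75
eef_pos: [0.6568, -0.2232, 0.2349]
tool_rot: [0.707, 0.707, 0.0, 0.0]
ft_force: [-0.1, 0.3, -0.7]
grip_width: 0.0366
grasp_force: 60.4
shift [-0.002  0.001  0.069] pos [ 0.6568 -0.2232  0.2349] yaw 90.02 turn to 90: 0.0001 tilt 0.05 F [-0.1  0.3 -0.7] w 0.0366 60.4 t 29.75 q [-0.33  0.66  0.61  1.52  0.    1.24] 0.022
side crucible [ 0.6598 -0.2287] ratio 0.766 minus tcp [ 0.003  -0.0055]
top crucible [ 0.6606 -0.2169] ratio 0.484 minus tcp [0.0038 0.0063]
```

View pics/s10.png

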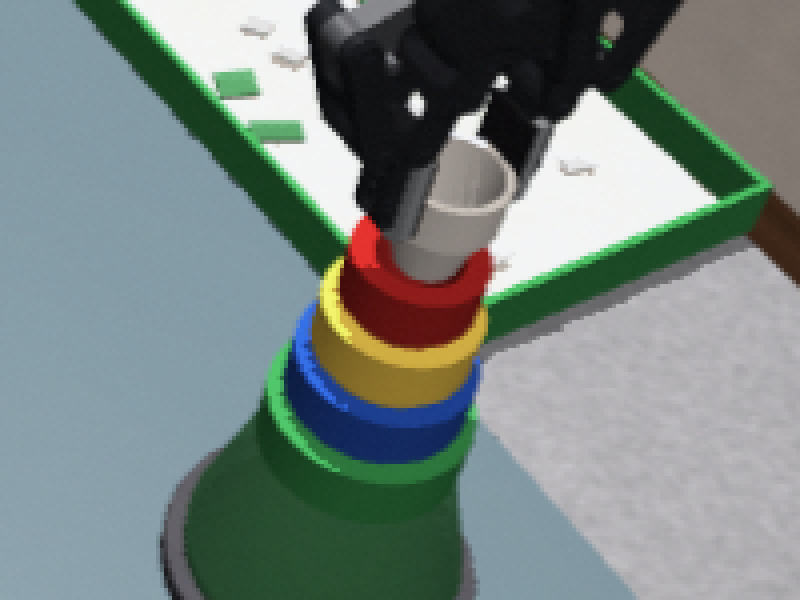

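The crucible is entering the red bore centred. I'll lower it 10 mm, release and retreat.

```bash
python3 -m creep '0 0 0 0.03 0; 0 0 0 0.065 0; 0 0 0 0.065 0'; python3 -m creep '0.6 0 0 0 0; 0.8 0 0 0 0; 1 0 0 0 0; 1 0 0 0 0; 1 0 0 -0.15 0; 1 0 0 -0.35 0; 1 0 0 -0.5 0; 1 0 0 -0.5 0'; python3 -m creep '1 0.3 -0.2 0 0; 1 0.6 -0.5 0 0; 1 0.9 -0.9 0 0; 1 0.9 -0.9 0 0; 1 0.9 -0.9 0 0; 1 0.9 -0.9 0 0'; python3 seat.py crucible 174.5 pics/s11.png
python3 - <<'E'
from h import *
for n in("top","side"): print([np.round(d["at"],3).tolist() for d in spot_point("jar",n)])
E
```

```text
clock: 30.38
eef_pos: [0.6562, -0.2232, 0.2233]
tool_rot: [0.707, 0.707, -0.0, -0.001]
ft_force: [-0.1, -1.2, -0.2]
grip_width: 0.0367
grasp_force: 60.4
clock: 31.38
eef_pos: [0.6575, -0.2238, 0.3019]
tool_rot: [0.707, 0.707, 0.001, 0.002]
ft_force: [0.1, -0.8, -0.1]
grip_width: 0.0853
grasp_force: 0.0
clock: 32.12
eef_pos: [0.523, -0.0893, 0.2992]
tool_rot: [0.707, 0.707, 0.0, 0.001]
ft_force: [0.2, 0.1, 0.1]
grip_width: 0.0854
grasp_force: 0.0
[[0.478, 0.115, -0.003]]
[[0.474, 0.122, 0.003]]Traceback (most recent call last):
  File "seat.py", line 6, in <module>
    x,r=fit(m,C,n,(.6575,-.224)); print(n,x.round(4),"ratio",round(r,3))
        ~~~^^^^^^^^^^^^^^^^^^^^^
  File "h.py", line 15, in fit
    m=mask.astype(np.uint8); k,l,s,_=cv2.connectedComponentsWithStats(m)
                                     ~~~~~~~~~~~~~~~~~~~~~~~~~~~~~~~~^^^
cv2.error: OpenCV(4.12.0) :-1: error: (-5:Bad argument) in function 'connectedComponentsWithStats'
> Overload resolution failed:
>  - image is not a numpy array, neither a scalar
>  - Expected Ptr<cv::UMat> for argument 'image'
```

Run:
```python
from h import *
im=camera("side")
cv2.imwrite("pics/s12.png",cv2.resize(im[180:370,360:600],(800,600),interpolation=0)[:,:,::-1])
```

```text
(no output)
```

View pics/s12.png

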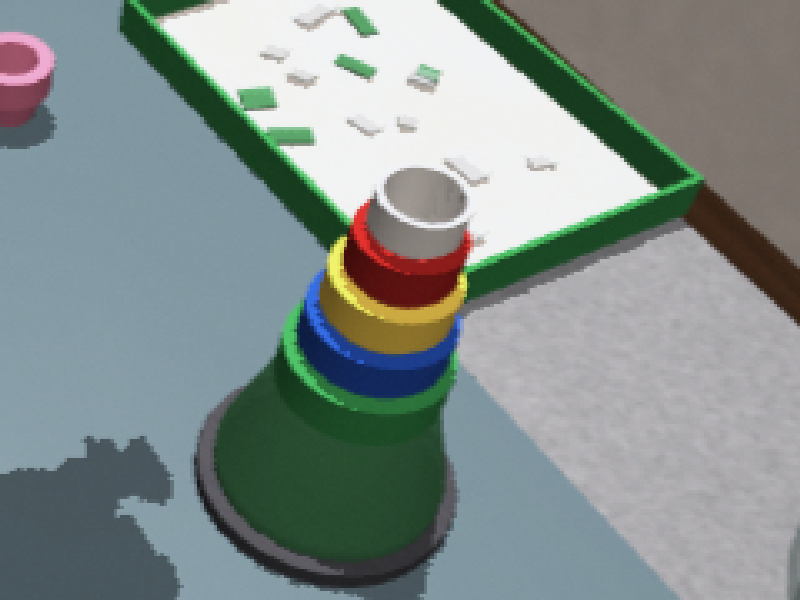

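The whole stack sits upright, with the crucible (crop 420,210) in red, yellow, blue and the flask below it. The jar hasn't moved, so I'll hand in.

```bash
python3 -c "
from workcell import ticket; print(ticket.job_done())"
```

```text
the job is handed in; nothing more can be done
None
```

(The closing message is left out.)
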